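# Tip the carton onto its back in the scan area

## Task

Push the standing carton with the blue band over, with a fingertip high on its white-label face, so that it falls flat onto the scan pad, wholly inside the yellow taped rectangle and with its label facing up. Then press the green scan button fully down and let it come back up. Tip the carton only: do not grip or lift it, and leave the other things on the bench where they are.

Things in the scene. Friction and masses are not known exactly. Their poses are not given: they have to be found in the camera images.
- carton: Loose upright cardboard carton, blue band: 42 mm thick (its x), 70 wide (y), 130 tall (z), about 0.35 kg. Origin: centre of the underside it stands on at the start. Its -x face has the big white label and looks roughly to the robot. It stands on the pad across the nearest tape line; tipped straight over its far bottom edge (to its own +x, hardly sliding) it lies inside the tape.
- carton_toe (a point): Middle of the carton's bottom edge on its +x side (the edge it tips over): 21 mm along its +x from its origin.
- label_corner_a (a point): Corner of the carton's label face: bottom, at its +y side.
- label_corner_b (a point): Corner of the carton's label face: bottom, at its -y side.
- label_corner_c (a point): Corner of the carton's label face: top, at its +y side.
- label_corner_d (a point): Corner of the carton's label face: top, at its -y side.
- pad: Grey scan pad, fixed, top 4 mm above the bench. Origin: centre of the yellow taped rectangle, at bench height. Inside the 12 mm tape it is 190 mm (pad x) by 135 mm (pad y). Pad x points from the standing carton across the area, away from the robot; the pad reaches 145 mm behind and 115 mm ahead of the origin, and 81 mm to each side.
- scan (a joint): Travel of the green scan button in m: 0 is up, 0.006 is fully down; a spring pushes it back, about 4 N when fully down.
- scan_top (a point): Centre of the top of the green push button (26 mm across, pressed straight down) when it is up; it stands on a grey fixed console 110 x 110 mm and 45 mm tall, to the left or right of the pad.
- redbin: Red open bin with bolts, fixed, 120 x 110 mm, 60 mm tall, on the side of the pad opposite the console. Origin: centre of its underside.
- carton_green: Another standing carton, green band, 50 x 80 x 110 mm tall, loose, to be left alone. Origin: centre of its underside.
- carton_orange: Another standing carton, orange band, 50 x 60 x 100 mm tall, loose, to be left alone. Origin: centre of its underside.
- jar: Jar, 66 mm across and 90 mm tall, loose, to be left alone. Origin: centre of its underside.
- bolt: Large steel bolt standing on its head, 32 mm across and 73 mm tall, loose, to be left alone. Origin: centre of its underside.
- wrench: Wrench 180 mm long lying along its x, loose, to be left alone. Origin: its underside, at the middle.
There are look-alikes about, which are no part of the job. What is shaped like the carton but purple is not meant.

How it is judged:
By the outcome, as a careful person would: the job done as asked, in the order asked, and still so for the second after the job is handed in, with the robot touching nothing.
It also fails if it takes over 43 s, if anything falls off the work surface, if the arm or the gripper's body presses on something with over 40 N, if the wrist force passes 120 N, or if a joint passes its speed limit or range.

## Robot

A 7-joint arm with a two-finger parallel gripper is mounted at the origin on the work surface. World frame = base frame: x ahead of the robot, y to its left, z up, the work surface at z = 0. Lengths are in m, angles in rad, forces in N, time in s.
With the tool pointing down it reaches from about 0.4 to 0.875 m from the base axis. Payload 19.3 kg.
Tool frame: the origin (TCP) lies at the very end of the fingers, on their centre line; the grasp point (between the pads) lies 19 mm behind it; z points along the fingers, y is the line along which they close (so a half turn about z gives the same grasp; the last joint's range is limited). The gripper opens to 85 mm and grips with 20 to 120 N. Pads are 22 mm wide; open, the fingers measure 114 mm over their backs; the gripper's body (76 mm by 85 mm) begins 54 mm behind the grasp point. The pads swing forward as they close: fully open they stand 13 mm farther back than shut.
Start: joints at [1.056, 0.521, -0.036, 1.599, 0.021, 1.021, -0.113], TCP at [0.269, -0.564, 0.231] pointing down, gripper open.
Joint ranges: [-2.91, 2.91], [-0.3, 2.13], [-1.5, 1.42], [0.17, 2.43], [-1.26, 4.41], [0.16, 1.93], [-2.52, 2.52]. Speed limits (rad/s): [1.89, 1.89, 2.39, 2.39, 3.01, 3.01, 3.01].

## Interface

Orientations are given as [roll, pitch, yaw] about the fixed x, y, z axes, in that order (R = Rz(yaw) Ry(pitch) Rx(roll)).
In Python, from workcell import monitor, optics, job_done gives the robot as it stands.
- The arm moves only by the shell command python3 -m handwheel 'ROWS' [FORCE]. ROWS is JSON, a list of rows, each an object of numbers: "dx", "dy", "dz": the shift along the tool's x, y, z in cm; "wx", "wy", "wz": the turn, a rotation vector about the tool's x, y, z in rad; "claw": the opening in per cent of the stroke, from 0 (shut) to 100 (fully open). A call has 1 to 8 rows; each row shifts and turns the commanded pose from where the row before left it, along the tool's axes as they then stand; what a row does not reach is not made up. A row lasts 1/8 s, in which the tool goes at most 62.5 mm and 10.7 degrees, less where a joint would pass 70% of its speed; a pose out of reach is approached as far as the arm can. A call with a gripper value outside its range is refused whole. The fingers move at their own pace and stop on an object; FORCE is the grip in N (left out, the last holds). Time passes only in rows, so rows that do not move let the fingers close. It gives the time, the measured TCP pose, the force, the opening and the grip force at its end, in the units of the state.
- monitor.observe(): the state, without advancing time (a new reading comes with each control period).
- optics.grab_frame(name): name is "scene" or "side" or "wrist"; returns a dict with "frame" (400x640x3 uint8, blue, green, red), "fovy" (degrees; the focal length in pixels is half the picture's height over the tangent of half this angle, whatever the lens; pixels are square), "cx", "cy" (the principal point, pixels), "R" (3x3) and "t" (3): a world point X has camera coordinates R X + t. Camera axes: x right, y down, z forward; pixel columns grow to the right and rows downward; lengths in m; the calibration is good to about 2 mm. The wrist camera is an equidistant fisheye: a pixel r from the principal point sees the ray r / f radians off the axis. A picture is of the moment at which its call begins. There is no depth.
- job_done(): hands the job in; it is judged then, once.
Trained networks look in the newest picture that a camera, given by its name, has taken for a name from the list of things; names that differ only in an ending like _2 or _b are one class to them, and where a whole thing is asked for, a point or a joint stands for the part that bears it (a point fixed in the world has none). Each returns a list of dicts, best first, with "p" (0 to 1); they miss things now and then, are a little off and sometimes report something else, mostly with a low value. They report only what shows in the picture. A call takes as long as a camera call. They do not tell look-alikes from the thing itself.
- optics.masks_of(name, camera): "region" (400x640 bool, what is visible of it) and "rect" ([left, top, width, height] in pixels, round what is visible of it).
The state is a dict: "clock": time; "qpos": joint angles; "qd": joint speeds; "joint_efforts": joint torques, N m; "position": TCP position; "tool_rot": TCP orientation; "force": force on the tool from outside, world axes, zero at the start; "moment": the same for the moment, N m; "grip_width": finger opening in m; "finger_force": force on a finger pad.
Only numpy, scipy, OpenCV 4.12 (cv2) and the standard library are available. Lean on these libraries where they do the work, as an engineer would, in place of code of your own. Each camera call takes 0.05 s, during which the arm holds its last target. There are 200 camera calls.

## Working session

There is one attempt and no reset: what is moved stays moved. The work goes in short steps, Python scripts to look and compute and a shell command to move; the robot and the scene stay as the last step left them, time stands still between calls to the robot, and variables do not carry over. Pictures are saved under pics/ and viewed, at most 10 in all, crops included, and the job is handed in when it is done.

```bash
mkdir -p pics; python3 - <<'E'
from workcell import monitor, optics
import cv2,json,numpy as np
s=monitor.observe();print(s)
for n in("scene","side"):
    f=optics.grab_frame(n);cv2.imwrite(f"pics/{n}0.png",f["frame"]);print(n,f["fovy"],f["cx"],f["cy"],np.round(f["R"],3).tolist(),np.round(f["t"],3))
E
```

```text
{'clock': 0.0, 'qpos': array([ 1.05578989,  0.52204715, -0.03632688,  1.59998658,  0.02120819,
        1.02111404, -0.1128025 ]), 'qd': array([-0.00069971,  0.00018318,  0.0008385 ,  0.00048964, -0.00056654,
        0.0020284 , -0.00053228]), 'joint_efforts': array([ 4.75848447e-04, -9.27117562e+01,  1.97926484e+00, -3.69944894e+01,
        1.76671013e-02,  8.23904149e-03,  2.73995551e-05]), 'position': array([ 0.26874648, -0.56389716,  0.23071277]), 'tool_rot': array([-3.14042634e+00,  9.09382734e-05,  4.44797458e-01]), 'force': array([-0.11137342, -0.13101165, -0.02200709]), 'moment': array([ 0.01059829, -0.03070182, -0.05356887]), 'finger_force': 0.0, 'grip_width': 0.0853947639553328}
scene 51.73248283950258 321.8957107278955 196.06993561019695 [[0.542, 0.84, 0.002], [0.673, -0.433, -0.599], [-0.503, 0.326, -0.801]] [-0.32  -0.25   1.406]
side 49.94189803046645 322.6108666484721 198.9022408561629 [[0.996, -0.089, 0.001], [-0.061, -0.692, -0.719], [0.065, 0.716, -0.695]] [-0.504  0.147  1.098]
```

View pics/scene0.png

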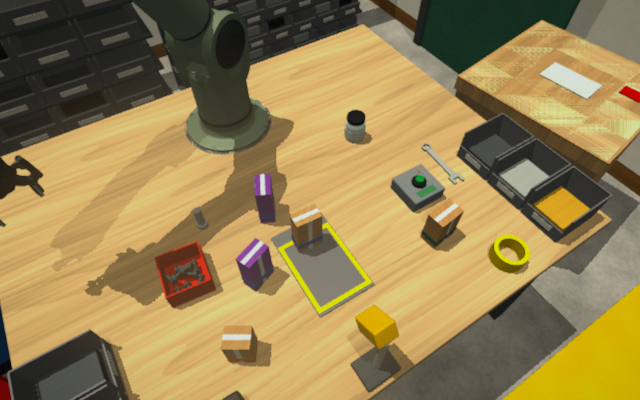

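View pics/side0.png

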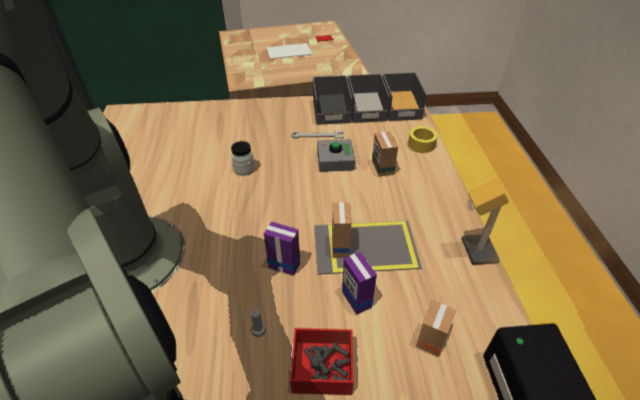

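The carton I want is the brown one with the blue band, standing on the near tape line at scene (306,225) and side (341,230). These could be taken for it:
- purple cartons at scene (264,198) and (255,263), side (283,248) and (358,282)
- green-band carton at scene (443,222), side (385,152)
- orange-band carton at scene (240,343), side (436,327)

The console is at scene (418,185) and the red bin at (185,272). I'll check the choice in a close crop.

```bash
cat > h.py <<'E'
import numpy as np,cv2
from workcell import optics,monitor
def cam(n):
    f=optics.grab_frame(n);F=200/np.tan(np.radians(f["fovy"])/2);f["K"]=np.array([[F,0,f["cx"]],[0,F,f["cy"]],[0,0,1]]);f["R"]=np.array(f["R"]);f["t"]=np.array(f["t"]);return f
def proj(f,X):
    c=np.atleast_2d(X)@f["R"].T+f["t"];p=c@f["K"].T;return p[:,:2]/p[:,2:]
def ray(f,uv,z):
    d=f["R"].T@np.linalg.solve(f["K"],[uv[0],uv[1],1]);o=-f["R"].T@f["t"];return o+d*(z-o[2])/d[2]
def box(x,y,yaw,a,b,h,z0=0.):
    c,s=np.cos(yaw),np.sin(yaw);return np.array([[x+c*i*a/2-s*j*b/2,y+s*i*a/2+c*j*b/2,z0+k*h] for k in(0,1) for i in(-1,1) for j in(-1,1)])
E
python3 - <<'E'
from h import *
a=cam("scene");b=cam("side")
ca=cv2.resize(a["frame"][165:325,240:400],(600,600),interpolation=cv2.INTER_CUBIC)
cb=cv2.resize(b["frame"][180:300,260:440],(800,533),interpolation=cv2.INTER_CUBIC)
cv2.imwrite("pics/ca.png",ca);cv2.imwrite("pics/cb.png",cb)
for n,p,z in[("pad",(325,265),.004)]:print(ray(a,p,z))
for nm in("carton","carton_green","carton_orange","jar","bolt","redbin","scan_top","scan","pad","wrench"):
    for c,f in(("scene",a),("side",b)):
        print(nm,c,[(round(m["p"],2),m["rect"],np.round(ray(f,(m["rect"][0]+m["rect"][2]/2,m["rect"][1]+m["rect"][3]/2),.04)[:2],3).tolist()) for m in optics.masks_of(nm,c)[:3]])
E
```

```text
[ 0.63195583 -0.01681099  0.004     ]
carton scene [(0.8, [239.0, 239.1, 33.0, 52.0], [0.553, -0.174]), (0.57, [291.0, 204.7, 29.6, 47.7], [0.529, -0.011])]
carton side [(0.93, [341.6, 253.5, 33.6, 59.0], [0.574, -0.161]), (0.63, [264.0, 221.2, 35.2, 55.7], [0.4, -0.044]), (0.56, [333.2, 201.7, 18.7, 57.8], [0.557, 0.003])]
carton_green scene [(0.97, [421.0, 201.4, 43.7, 47.8], [0.72, 0.304]), (0.68, [415.3, 176.3, 6.9, 6.8], [0.564, 0.354])]
carton_green side [(0.85, [373.5, 130.1, 23.5, 43.6], [0.731, 0.319])]
carton_orange scene [(0.93, [224.8, 325.7, 32.8, 39.5], [0.713, -0.293])]
carton_orange side [(0.89, [418.2, 300.7, 36.3, 54.5], [0.722, -0.288]), (0.67, [328.4, 200.7, 24.4, 60.0], [0.552, 0.003])]
jar scene [(0.92, [345.7, 111.5, 18.4, 32.9], [0.287, 0.323])]
jar side [(0.89, [227.7, 140.4, 23.4, 34.8], [0.277, 0.329])]
bolt scene [(0.61, [191.9, 205.4, 14.7, 25.6], [0.343, -0.238])]
bolt side [(0.85, [249.4, 310.3, 21.0, 26.3], [0.349, -0.245])]
redbin scene [(0.83, [156.1, 239.1, 57.9, 69.0], [0.479, -0.332]), (0.19, [416.2, 176.1, 5.6, 7.8], [0.565, 0.354])]
redbin side [(0.55, [289.6, 325.6, 64.4, 71.3], [0.474, -0.339])]
scan_top scene [(0.49, [413.2, 173.7, 11.7, 10.1], [0.562, 0.357])]
scan_top side [(0.5, [332.9, 140.5, 4.4, 5.9], [0.579, 0.377])]
scan scene [(0.57, [414.3, 174.3, 8.7, 8.4], [0.56, 0.357]), (0.34, [224.6, 324.7, 29.4, 38.4], [0.708, -0.295])]
scan side [(0.48, [332.8, 143.8, 5.7, 6.3], [0.579, 0.358])]
pad scene [(0.75, [272.0, 217.8, 100.7, 100.1], [0.65, -0.037]), (0.63, [190.5, 208.7, 15.1, 22.3], [0.347, -0.243])]
pad side [(0.66, [311.0, 220.7, 111.0, 51.7], [0.61, -0.055])]
wrench scene [(0.81, [420.4, 143.2, 46.5, 39.9], [0.555, 0.46])]
wrench side [(0.57, [249.5, 308.6, 18.1, 28.1], [0.346, -0.242]), (0.49, [293.2, 128.9, 48.5, 8.3], [0.528, 0.438])]
```

View pics/ca.png

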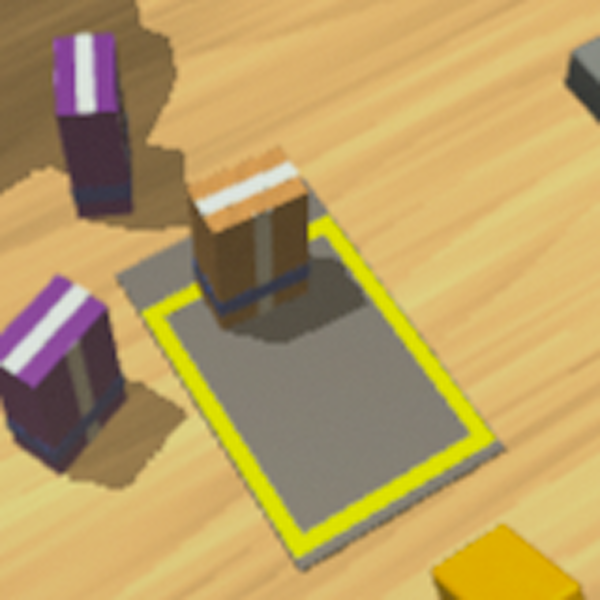

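View pics/cb.png

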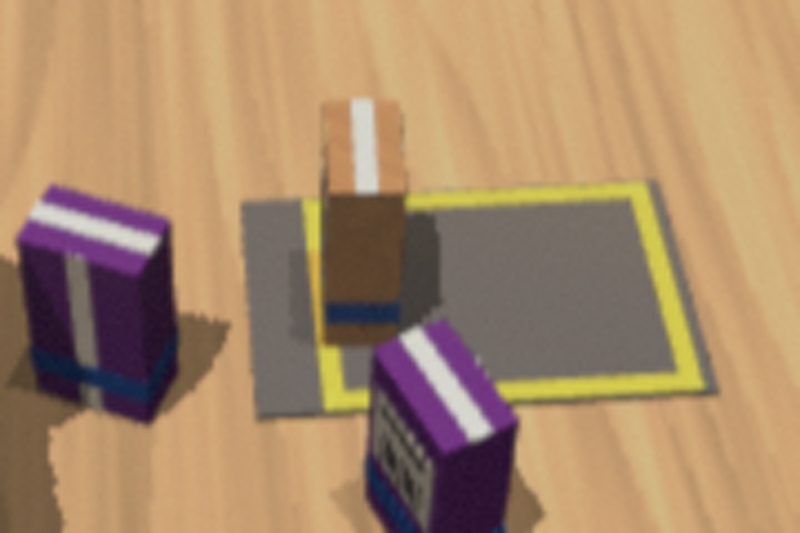

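The crops confirm the choice: a brown carton with a blue band across the near tape line. The -x label face is turned away from both cameras. Next I'll fit the pad, the carton and both purple boxes from the corner pixels.

```bash
cat > fit.py <<'E'
from h import *
from scipy.optimize import least_squares as L
a=cam("scene");b=cam("side")
A=lambda l:np.array(l)/3.75+[240,165]-.37
B=lambda l:np.array(l)/(800/180)+[260,180]-.39
# order of box(): k,i,j : 0(-,-)1(-,+)2(+,-)3(+,+) bottom; 4..7 top
def fit(dims,z0,ia,pa,ib,pb,g):
    f=lambda q:np.r_[(proj(a,box(*q,*dims,z0)[ia])-A(pa)).ravel(),(proj(b,box(*q,*dims,z0)[ib])-B(pb)).ravel()]
    r=L(f,g,loss="soft_l1");return r.x,np.round(r.fun,1)
t,r=fit((.214,.159,0),.004,[0,1,3,2],[(143,312),(327,217),(497,440),(297,558)],[1,3,2,0],[(303,200),(648,182),(705,388),(325,411)],(.63,-.02,0));print("tape",np.round(t,4),r)
c,r=fit((.042,.07,.13),.004,[4,5,7,2,3,0],[(188,183),(280,148),(307,187),(228,330),(308,291),(197,285)],[4,6,0,2,5,7],[(323,193),(405,193),(323,343),(401,345),(323,100),(403,100)],(.53,0,0));print("carton",np.round(c,4),r)
for z0,p in((.0,[(53,38),(115,34),(118,107),(57,112),(80,216),(132,212)]),):
  pass
R=np.array([[np.cos(t[2]),np.sin(t[2])],[-np.sin(t[2]),np.cos(t[2])]])
print("carton in pad",R@(c[:2]-t[:2]),"dyaw deg",np.degrees(c[2]-t[2]))
for n,pa in(("p1",[(53,38),(115,34),(118,107),(57,112)]),("p2",[(60,277),(107,307),(40,385),(0,352)])):
  print(n,[np.round(ray(a,q,.13)[:2],3).tolist() for q in A(pa)])
for n,pb in(("p1",[(50,185),(172,216),(140,275),(20,240)]),("p2",[(440,322),(517,425),(450,452),(375,350)])):
  print(n,[np.round(ray(b,q,.13)[:2],3).tolist() for q in B(pb)])
print("btn",ray(a,(418.7,179),.055),ray(b,(335.5,146),.055))
for f,n in((a,"scene"),(b,"side")):
    g=f["frame"].astype(int);m=((g[...,1]>g[...,2]+40)&(g[...,1]>g[...,0]+25)).astype(np.uint8)
    k=cv2.connectedComponentsWithStats(m);print(n,[(s.tolist(),np.round(ce,1).tolist(),np.round(ray(f,ce,.06),3).tolist()) for s,ce in zip(k[2][1:],k[3][1:]) if s[4]>12])
E
python3 fit.py
```

```text
tape [ 0.6296 -0.0202 -0.0189] [-0.5  0.6  0.5 -0.1  0.   0.4  0.1  0.9 -0.4 -0.2 -0.6 -0.2 -0.2  0.
 -0.3 -0.3]
carton [ 0.5479 -0.0197 -0.0835] [-0.5  1.   0.2 -0.4  0.8  1.4 -1.4  0.8  0.5  0.5  0.1  0.8  0.3 -0.5
 -0.1 -0.6 -0.5  0.6 -1.6  0.1 -0.3 -0.6 -1.2 -0.6]
carton in pad [-0.08170089 -0.00111054] dyaw deg -3.704292296580447
p1 [[0.36, -0.067], [0.38, -0.028], [0.439, -0.058], [0.42, -0.095]]
p2 [[0.538, -0.154], [0.573, -0.139], [0.599, -0.199], [0.566, -0.209]]
p1 [[0.38, -0.032], [0.444, -0.06], [0.426, -0.099], [0.365, -0.07]]
p2 [[0.572, -0.142], [0.599, -0.206], [0.565, -0.219], [0.538, -0.156]]
btn [0.56951432 0.34536975 0.055     ] [0.57667218 0.3432972  0.055     ]
scene [([415, 175, 10, 8, 62], [419.4, 178.4], [0.572, 0.345, 0.06]), ([417, 185, 19, 12, 110], [425.9, 190.8], [0.615, 0.331, 0.06])]
side [([332, 142, 7, 6, 33], [335.2, 144.3], [0.576, 0.345, 0.06]), ([344, 144, 6, 10, 48], [346.4, 148.6], [0.608, 0.321, 0.06]), ([516, 338, 7, 6, 33], [519.3, 340.6], [0.874, -0.341, 0.06])]
```

Pad centre is (0.630, -0.020) with yaw -1°. The carton is at (0.548, -0.020) with yaw about -4.8°, and its toe sits at pad x of about -0.061. Tipped straight over, it should lie from -0.061 to +0.069, inside ±0.095. One purple box lies behind the carton (x up to 0.444), so I'll come in high with the fingers shut.

```bash
python3 -m handwheel '[{"dx":4.2,"dy":-4,"dz":-0.2,"claw":0},{"dx":4.2,"dy":-4,"dz":-0.2,"claw":0},{"dx":4.2,"dy":-4,"dz":-0.2,"claw":0},{"dx":4.2,"dy":-4,"dz":-0.2,"claw":0},{"dx":4.2,"dy":-4,"dz":-0.2,"claw":0},{"dx":4.2,"dy":-4,"dz":-0.2,"claw":0},{"dx":4.2,"dy":-4,"dz":-0.2,"claw":0},{"dx":4.2,"dy":-4,"dz":-0.2,"claw":0}]' 20
python3 -m handwheel '[{"dx":4.2,"dy":-4,"dz":-0.2,"claw":0},{"dx":4.2,"dy":-4,"dz":-0.2,"claw":0},{"wz":0.18},{"wz":0.18},{"wz":0.17},{"dx":0},{"dx":0}]'
```

```text
schema error: expected keys dx, dy, dz, wx, wy, wz, claw
schema error: expected keys dx, dy, dz, wx, wy, wz, claw
```

All keys have to be present in every row.

```bash
python3 -m handwheel '[{"dx":4.2,"dy":-4,"dz":-0.2,"wx":0,"wy":0,"wz":0,"claw":0},{"dx":4.2,"dy":-4,"dz":-0.2,"wx":0,"wy":0,"wz":0,"claw":0},{"dx":4.2,"dy":-4,"dz":-0.2,"wx":0,"wy":0,"wz":0,"claw":0},{"dx":4.2,"dy":-4,"dz":-0.2,"wx":0,"wy":0,"wz":0,"claw":0},{"dx":4.2,"dy":-4,"dz":-0.2,"wx":0,"wy":0,"wz":0,"claw":0},{"dx":4.2,"dy":-4,"dz":-0.2,"wx":0,"wy":0,"wz":0,"claw":0},{"dx":4.2,"dy":-4,"dz":-0.2,"wx":0,"wy":0,"wz":0,"claw":0},{"dx":4.2,"dy":-4,"dz":-0.2,"wx":0,"wy":0,"wz":0,"claw":0}]' 20
```

```text
clock: 2.3
position: [0.4351, -0.129, 0.2477]
tool_rot: [3.141, -0.001, 0.445]
force: [0.4, -0.6, 0.1]
grip_width: -0.0001
finger_force: 0.0
```

```bash
python3 -m handwheel '[{"dx":4.6,"dy":-3.85,"dz":0,"wx":0,"wy":0,"wz":0,"claw":0},{"dx":4.6,"dy":-3.85,"dz":0,"wx":0,"wy":0,"wz":0,"claw":0},{"dx":0,"dy":0,"dz":0,"wx":0,"wy":0,"wz":0.18,"claw":0},{"dx":0,"dy":0,"dz":0,"wx":0,"wy":0,"wz":0.18,"claw":0},{"dx":0,"dy":0,"dz":0,"wx":0,"wy":0,"wz":0.17,"claw":0},{"dx":0,"dy":0,"dz":0,"wx":0,"wy":0,"wz":0,"claw":0}]'
python3 - <<'E'
from h import *
f=cam("wrist");cv2.imwrite("pics/w1.png",f["frame"])
E
```

```text
clock: 3.05
position: [0.4845, -0.0215, 0.2474]
tool_rot: [3.141, -0.0, -0.084]
force: [-0.8, -0.6, -0.1]
grip_width: -0.0001
finger_force: 0.0
```

View pics/w1.png

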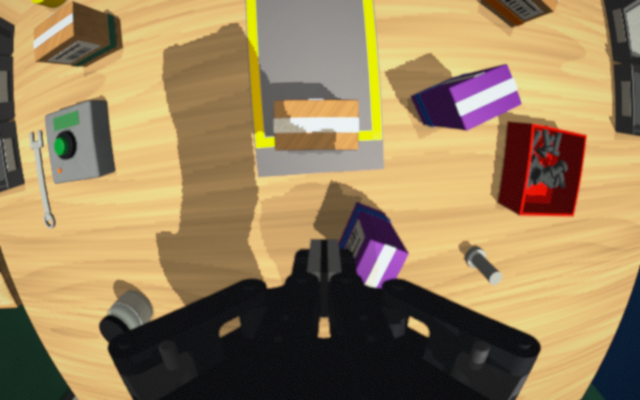

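The wrist picture shows the brown carton's top at columns 274–358, rows 100–150. It is square to the tool and nearly centred on the fingertips at column 323. The purple box at (375,245) is behind it and to the right. I'll take a second measurement from this view.

```bash
python3 - <<'E'
from h import *
f=cam("wrist");F=f["K"][0,0]
def fr(uv,z):
    d=np.array([uv[0]-f["cx"],uv[1]-f["cy"]]);r=np.hypot(*d);th=r/F
    v=f["R"].T@np.r_[d/r*np.sin(th),np.cos(th)];o=-f["R"].T@f["t"];return o+v*(z-o[2])/v[2]
for p in((274,100),(358,100),(358,150),(274,150)):print(p,np.round(fr(p,.134),4))
for p in((348,207),(361,204),(407,252),(385,288)):print("p1",p,np.round(fr(p,.13),3))
print("btn",np.round(fr((65,145),.06),3))
for p in((261,145),(378,138)):print("tape",np.round(fr(p,.004),3))
E
```

```text
(274, 100) [0.5713 0.0136 0.134 ]
(358, 100) [ 0.5653 -0.0549  0.134 ]
(358, 150) [ 0.5238 -0.052   0.134 ]
(274, 150) [0.5297 0.0178 0.134 ]
p1 (348, 207) [ 0.474 -0.041  0.13 ]
p1 (361, 204) [ 0.476 -0.052  0.13 ]
p1 (407, 252) [ 0.425 -0.095  0.13 ]
p1 (385, 288) [ 0.387 -0.073  0.13 ]
btn [0.572 0.335 0.06 ]
tape [0.526 0.056 0.004]
tape [ 0.522 -0.092  0.004]
```

```bash
python3 -m handwheel '[{"dx":0,"dy":-0.8,"dz":4.5,"wx":0,"wy":0,"wz":0,"claw":0},{"dx":0,"dy":0,"dz":4.5,"wx":0,"wy":0,"wz":0,"claw":0},{"dx":0,"dy":0,"dz":4.4,"wx":0,"wy":0,"wz":0,"claw":0},{"dx":1.2,"dy":0,"dz":0,"wx":0,"wy":0,"wz":0,"claw":0},{"dx":1,"dy":0,"dz":0,"wx":0,"wy":0,"wz":0,"claw":0},{"dx":0.5,"dy":0,"dz":0,"wx":0,"wy":0,"wz":0,"claw":0},{"dx":0.5,"dy":0,"dz":0,"wx":0,"wy":0,"wz":0,"claw":0},{"dx":0.5,"dy":0,"dz":0,"wx":0,"wy":0,"wz":0,"claw":0}]'
python3 -m handwheel '[{"dx":0.4,"dy":0,"dz":0,"wx":0,"wy":0,"wz":0,"claw":0},{"dx":0.4,"dy":0,"dz":0,"wx":0,"wy":0,"wz":0,"claw":0},{"dx":0.4,"dy":0,"dz":0,"wx":0,"wy":0,"wz":0,"claw":0}]'
python3 - <<'E'
from h import *
f=cam("side");cv2.imwrite("pics/s2.png",cv2.resize(f["frame"][150:310,240:440],(800,640))[:600])
E
```

```text
clock: 4.15
position: [0.5224, -0.0169, 0.1138]
tool_rot: [-3.142, -0.001, -0.085]
force: [-1.0, 0.2, 1.6]
grip_width: -0.0001
finger_force: 0.4
clock: 4.53
position: [0.5342, -0.0178, 0.1133]
tool_rot: [-3.142, 0.0, -0.085]
force: [-0.1, 0.7, 0.2]
grip_width: 0.0001
finger_force: 0.3
```

View pics/s2.png

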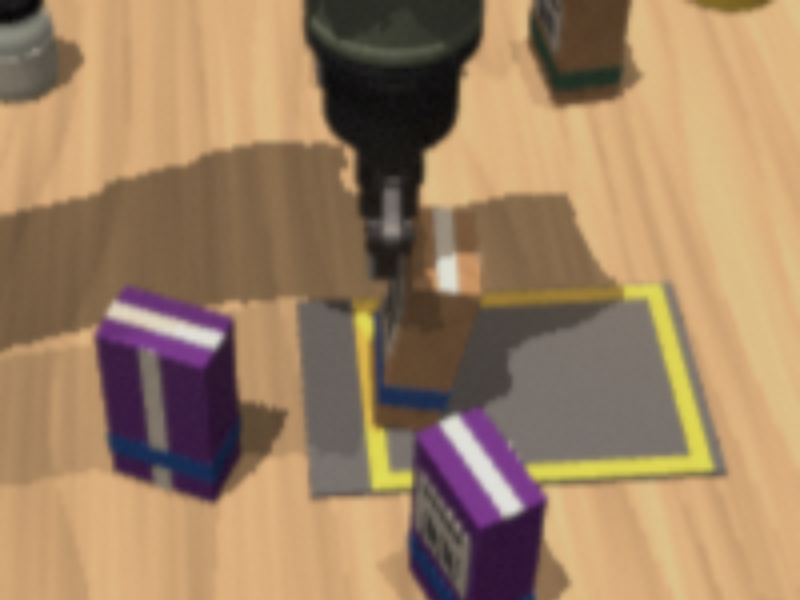

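The carton is tipping over its far edge, leaning about 10°, with the base at (415,410) in the crop not sliding. I'll keep pushing.

```bash
python3 -m handwheel '[{"dx":0.5,"dy":0,"dz":0,"wx":0,"wy":0,"wz":0,"claw":0},{"dx":0.5,"dy":0,"dz":0,"wx":0,"wy":0,"wz":0,"claw":0},{"dx":0.5,"dy":0,"dz":0,"wx":0,"wy":0,"wz":0,"claw":0},{"dx":0.5,"dy":0,"dz":0,"wx":0,"wy":0,"wz":0,"claw":0},{"dx":0.5,"dy":0,"dz":0,"wx":0,"wy":0,"wz":0,"claw":0},{"dx":0.4,"dy":0,"dz":0,"wx":0,"wy":0,"wz":0,"claw":0},{"dx":0,"dy":0,"dz":0,"wx":0,"wy":0,"wz":0,"claw":0},{"dx":0,"dy":0,"dz":-4,"wx":0,"wy":0,"wz":0,"claw":0}]'
python3 -m handwheel '[{"dx":0,"dy":0,"dz":-4.5,"wx":0,"wy":0,"wz":0,"claw":0},{"dx":0,"dy":0,"dz":-4.5,"wx":0,"wy":0,"wz":0,"claw":0}]'
python3 - <<'E'
from h import *
f=cam("side");a=cam("scene")
cv2.imwrite("pics/s3.png",np.hstack([cv2.resize(f["frame"][190:290,300:440],(420,300)),cv2.resize(a["frame"][200:320,260:400],(350,300))]))
E
```

```text
clock: 5.58
position: [0.5613, -0.0203, 0.1517]
tool_rot: [3.141, 0.005, -0.085]
force: [-0.0, -0.1, 1.0]
grip_width: -0.0002
finger_force: 0.0
clock: 5.82
position: [0.5625, -0.0203, 0.2447]
tool_rot: [-3.142, 0.0, -0.085]
force: [-0.6, 0.3, 0.7]
grip_width: -0.0001
finger_force: 0.0
```

View pics/s3.png

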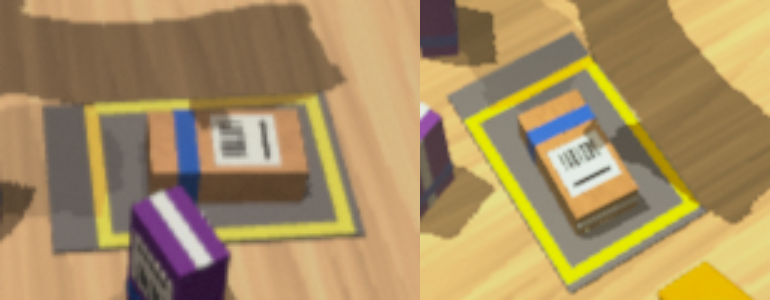

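The carton lies flat in the yellow frame with the label up: side crop (230,155), scene crop (580,160). I'll check its margins in numbers and triangulate the button.

```bash
python3 - <<'E'
from h import *
a=cam("scene");b=cam("side")
t=np.array([.6296,-.0202]);y=-.0189;R=np.array([[np.cos(y),np.sin(y)],[-np.sin(y),np.cos(y)]])
for p in((98,122),(160,90),(217,190),(155,225)):
    print("pad mm",np.round(1000*R@(ray(a,np.array(p)/2.5+[260,200],.046)[:2]-t)))
P=[f["K"]@np.c_[f["R"],f["t"]] for f in(a,b)]
X=cv2.triangulatePoints(*P,np.array([[419.4],[178.4]]),np.array([[335.2],[144.3]]));print(X[:3].T/X[3])
for z in(.05,.055,.06,.065):print(z,ray(a,(419.4,178.4),z)[:2],ray(b,(335.2,144.3),z)[:2])
v=np.hstack([cv2.resize(f["frame"][c[1]:c[1]+60,c[0]:c[0]+70],(400,343),interpolation=cv2.INTER_CUBIC) for f,c in((a,(385,155)),(b,(305,120)))]);cv2.imwrite("pics/btn.png",v)
E
```

```text
pad mm [-53. -40.]
pad mm [-53.  34.]
pad mm [74. 21.]
pad mm [ 73. -50.]
[[0.57472864 0.34086418 0.06448889]]
0.05 [0.56629642 0.35204524] [0.57755062 0.35878657]
0.055 [0.56890242 0.34853975] [0.57670812 0.35214049]
0.06 [0.57150841 0.34503427] [0.57586562 0.3454944 ]
0.065 [0.57411441 0.34152878] [0.57502312 0.33884832]
```

View pics/btn.png

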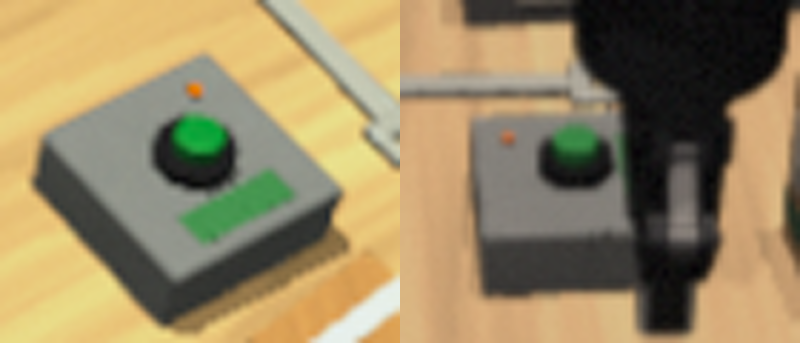

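The carton's corners in pad coordinates are x -53 to 74 mm and y -50 to 34 mm, inside ±95 and ±67. The picture shows the green button in a black collar at scene (420,179) and side (335.6,145.4). That puts its top near (0.574, 0.343, 0.064), so I'll move over it.

```bash
python3 -m handwheel '[{"dx":-0.32,"dy":-6.05,"dz":0,"wx":0,"wy":0,"wz":0,"claw":0},{"dx":-0.32,"dy":-6.05,"dz":0,"wx":0,"wy":0,"wz":0,"claw":0},{"dx":-0.32,"dy":-6.05,"dz":0,"wx":0,"wy":0,"wz":0,"claw":0},{"dx":-0.32,"dy":-6.05,"dz":0,"wx":0,"wy":0,"wz":0,"claw":0},{"dx":-0.32,"dy":-6.05,"dz":0,"wx":0,"wy":0,"wz":0,"claw":0},{"dx":-0.32,"dy":-6.05,"dz":0,"wx":0,"wy":0,"wz":0,"claw":0},{"dx":0,"dy":0,"dz":5,"wx":0,"wy":0,"wz":0,"claw":0},{"dx":0,"dy":0,"dz":5,"wx":0,"wy":0,"wz":0,"claw":0}]'
python3 - <<'E'
from h import *
f=cam("wrist");F=f["K"][0,0]
def fr(uv,z):
    d=np.array([uv[0]-f["cx"],uv[1]-f["cy"]]);r=np.hypot(*d);th=r/F
    v=f["R"].T@np.r_[d/r*np.sin(th),np.cos(th)];o=-f["R"].T@f["t"];return o+v*(z-o[2])/v[2]
print(monitor.observe()["position"])
g=f["frame"].astype(int);m=((g[...,1]>g[...,2]+40)&(g[...,1]>g[...,0]+25)).astype(np.uint8)
k=cv2.connectedComponentsWithStats(m);print([(s.tolist(),np.round(ce,1).tolist(),np.round(fr(ce,.064),4).tolist()) for s,ce in zip(k[2][1:],k[3][1:]) if s[4]>40])
cv2.imwrite("pics/w4.png",f["frame"])
E
```

```text
clock: 7.02
position: [0.5736, 0.3434, 0.1404]
tool_rot: [3.141, 0.001, -0.084]
force: [1.1, 1.0, -0.2]
grip_width: -0.0004
finger_force: 0.0
[0.57106759 0.3411783  0.13358794]
[([285, 146, 78, 29, 1951], [323.4, 159.9], [0.6119, 0.3417, 0.064]), ([310, 192, 33, 34, 853], [326.3, 208.7], [0.5755, 0.3426, 0.064])]
```

View pics/w4.png

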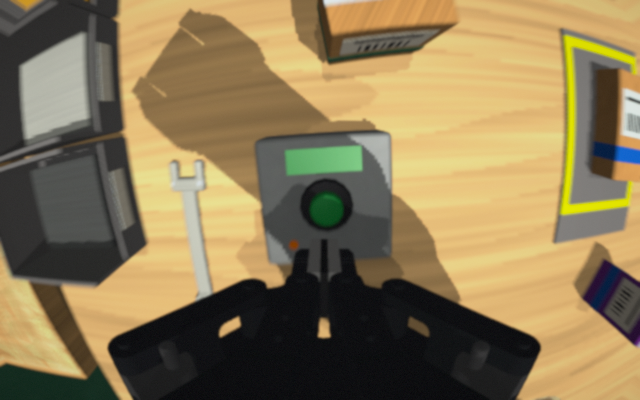

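The wrist view shows the button at (326,209), which gives (0.5755, 0.3426), matching the other cameras. I'll settle the arm, then descend to just above it.

```bash
python3 -m handwheel '[{"dx":0.15,"dy":0,"dz":3,"wx":0,"wy":0,"wz":0,"claw":0},{"dx":0,"dy":0,"dz":2.5,"wx":0,"wy":0,"wz":0,"claw":0},{"dx":0,"dy":0,"dz":0,"wx":0,"wy":0,"wz":0,"claw":0},{"dx":0,"dy":0,"dz":0,"wx":0,"wy":0,"wz":0,"claw":0}]'; python3 -c "
from workcell import monitor
s=monitor.observe();print(s['position'],s['force'],s['qd'])"
```

```text
clock: 7.58
position: [0.5764, 0.343, 0.0893]
tool_rot: [-3.141, -0.0, -0.085]
force: [-0.3, -0.4, 0.8]
grip_width: 0.0002
finger_force: 0.0
[0.57640583 0.3430404  0.08930592] [-0.28520719 -0.39210642  0.80651291] [-0.00034384 -0.01204368 -0.00112663 -0.00313653 -0.0002444  -0.0042753
 -0.00101652]
```

```bash
python3 -m handwheel '[{"dx":0,"dy":0,"dz":1.5,"wx":0,"wy":0,"wz":0,"claw":0},{"dx":0,"dy":0,"dz":0.8,"wx":0,"wy":0,"wz":0,"claw":0},{"dx":0,"dy":0,"dz":0.2,"wx":0,"wy":0,"wz":0,"claw":0},{"dx":0,"dy":0,"dz":0,"wx":0,"wy":0,"wz":0,"claw":0}]'
python3 -m handwheel '[{"dx":0,"dy":0,"dz":0.2,"wx":0,"wy":0,"wz":0,"claw":0},{"dx":0,"dy":0,"dz":0,"wx":0,"wy":0,"wz":0,"claw":0}]'
python3 -m handwheel '[{"dx":0,"dy":0,"dz":0.2,"wx":0,"wy":0,"wz":0,"claw":0},{"dx":0,"dy":0,"dz":0,"wx":0,"wy":0,"wz":0,"claw":0}]'
```

```text
clock: 8.07
position: [0.576, 0.3427, 0.0633]
tool_rot: [3.141, 0.0, -0.085]
force: [-1.6, -1.0, 2.4]
grip_width: -0.0001
finger_force: 1.4
clock: 8.32
position: [0.5761, 0.3429, 0.0614]
tool_rot: [-3.141, -0.0, -0.085]
force: [-1.6, -0.8, 3.4]
grip_width: -0.0001
finger_force: 1.8
clock: 8.57
position: [0.5763, 0.343, 0.0607]
tool_rot: [-3.141, -0.001, -0.085]
force: [-8.0, -6.0, 22.8]
grip_width: -0.0002
finger_force: 11.4
```

The spring force rose to about 4 N and then met a hard stop at z 0.061 (22.8 N), so the button is fully down. Now I'll retract and check.

```bash
python3 -m handwheel '[{"dx":0,"dy":0,"dz":-0.5,"wx":0,"wy":0,"wz":0,"claw":0},{"dx":0,"dy":0,"dz":-2,"wx":0,"wy":0,"wz":0,"claw":0},{"dx":0,"dy":0,"dz":-4.5,"wx":0,"wy":0,"wz":0,"claw":0},{"dx":-4,"dy":0,"dz":-4.5,"wx":0,"wy":0,"wz":0,"claw":0},{"dx":-6,"dy":0,"dz":-1,"wx":0,"wy":0,"wz":0,"claw":0},{"dx":0,"dy":0,"dz":0,"wx":0,"wy":0,"wz":0,"claw":0},{"dx":0,"dy":0,"dz":0,"wx":0,"wy":0,"wz":0,"claw":0}]'
python3 - <<'E'
from h import *
a=cam("scene");b=cam("side")
cv2.imwrite("pics/end.png",np.hstack([cv2.resize(f["frame"][c[1]:c[1]+200,c[0]:c[0]+260],(400,308)) for f,c in((a,(240,130)),(b,(230,110)))]))
E
```

```text
clock: 9.45
position: [0.4769, 0.3516, 0.1853]
tool_rot: [-3.141, -0.001, -0.085]
force: [-0.5, -0.1, 0.4]
grip_width: -0.0001
finger_force: 0.0
```

View pics/end.png

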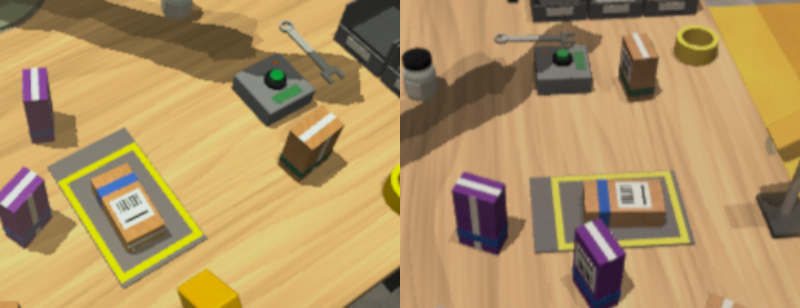

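The carton lies flat inside the tape with its label up (130,205), the button is back up (277,75), the other things stand where they were, and the arm is clear.

```bash
python3 -c "
from workcell import job_done
print(job_done())"
```

```text
the job is handed in; nothing more can be done
None
```

The blue-band carton lies label up inside the taped rectangle, the scan button was pressed to its stop and came back up, nothing else in view moved, and the job was handed in after about 9.6 s of robot time.

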